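# Set the marking-out gauge and hold its boom at the mark

## Robot

A 6-joint arm with a two-finger parallel gripper is mounted at the origin on the work surface. World frame = base frame: x ahead of the robot, y to its left, z up, the work surface at z = 0. Lengths are in m, angles in degrees, forces in N, time in s.
With the tool pointing down it reaches from about 0.35 to 0.725 m from the base axis. Payload 6 kg.
Tool frame: the origin (TCP) lies at the very end of the fingers, on their centre line; the grasp point (between the pads) lies 19 mm behind it; z points along the fingers, y is the direction in which the jaws open and shut (so a half turn about z gives the same grasp; the last joint's range is limited). The gripper opens to 85 mm and grips with 20 to 120 N. Pads are 22 mm wide; open, the fingers measure 114 mm over their backs; the gripper's body (76 mm by 85 mm) begins 54 mm behind the grasp point. The pads swing forward as they close: fully open they stand 13 mm farther back than shut.
Start: joints at [-44.479, 2.303, 4.859, 0, -92.561, -19.12], TCP at [0.267, -0.537, 0.231] pointing down, gripper open.
Joint ranges: [-146.85, 146.85], [-73.84, 115.35], [-62.03, 85.46], [-188.31, 113.3], [-161.28, -10.13], [-171.36, 171.36]. Speed limits (degrees/s): [147.25, 147.25, 172.46, 180, 180, 180].

## Interface

Orientations are given as a 3x3 rotation matrix whose columns are the frame's x, y, z axes.
In Python, from rig import robot gives the robot as it stands.
- The arm moves only by the shell command python3 -m pendant 'ROWS' [OPENING] [FORCE]. ROWS is JSON, a list of rows, each an object with "xyz": the shift along the tool's x, y, z in m, a list of three; "twist": the turn about the tool's z in rad. A call has 1 to 5 rows; each row is the pose to reach, as a shift and turn from the pose commanded when the call began, along the tool's axes at that moment; what a row does not reach only later rows make up. A row lasts 1/8 s, in which the tool goes at most 62.5 mm and 10.7 degrees, less where a joint would pass 70% of its speed; a pose out of reach is approached as far as the arm can. A call with a gripper value outside its range is refused whole. OPENING is the closure, from 0 (fully open) to 1 (shut), set as the call begins (- or left out, the last holds). The fingers move at their own pace and stop on an object; FORCE is the grip in N (left out, the last holds). Time passes only in rows, so rows that repeat a pose let the fingers close. It gives the time, the measured TCP pose, the force and the opening at its end, in the units of the state.
- robot.observe(): the state, without advancing time (a new reading comes with each control period).
- robot.camera(name): name is "side" or "top"; returns a dict with "image" (420x560x3 uint8, red, green, blue), "z_map" (420x560 float32, m along the optical axis (not along the pixel's ray), 0 where there is no reading), "K" (3x3 intrinsics, pixels), "R" (3x3) and "t" (3): a world point X has camera coordinates R X + t. Camera axes: x right, y down, z forward; pixel columns grow to the right and rows downward; lengths in m; the calibration is good to about 2 mm. A picture is of the moment at which its call begins.
- robot.close_job(): hands the job in, once; it reports no verdict.
The state is a dict: "time": time; "joint_pos": joint angles; "joint_vel": joint speeds; "tau": joint torques, N m; "tcp_pos": TCP position; "orientation": TCP orientation; "contact_force": force on the tool from outside, world axes, zero at the start; "torque": the same for the moment, N m; "finger_gap": finger opening in m.
Only numpy, scipy, OpenCV 4.12 (cv2) and the standard library are available. Lean on these libraries where they do the work, as an engineer would, in place of code of your own. Each camera call takes 0.05 s, during which the arm holds its last target.

## Task

Set the marking-out gauge for the next pad: first wind the handwheel clockwise until the mark on its rim meets the small pin on the dial, which moves the cross-slide over. Then squeeze the lock button on the boom's upright grip, draw the boom out until its pointer is level with the rider on the scale, and finish while still holding it there against its return spring. Do not push against the pin or the rider, and leave the other things on the table where they are.

Things in the scene. Friction and masses are not known exactly. Their poses are not given: they have to be found in the camera images.
- gauge: Fixed grey marking-out gauge; place and yaw vary. Origin on the table; +y is the way the boom draws out, +x the way the cross-slide travels. Base 200 mm wide in x, y -265 to 70 mm: handwheel at the -y end (axis at x 0, y -170 mm), carriage with the boom's housing (40 mm wide, y -75 to 60 mm, top 82 mm high) at the +y end. A 4 mm cardboard blank lies fixed under the boom.
- wheel_grip (a point): On the handwheel's vertical axis, 75 mm above the table, 8 mm below the top of the wheel's black grip bar. The bar stands upright on the wheel: 70 mm long, 14 mm thick, top 83 mm above the table; grip it across its thickness from above. The round steel wheel under it is 112 mm in diameter, its top at 41 mm (hub 36 mm in diameter, top at 47 mm).
- wheel_mark (a point): The rim mark: a short black bar on top of the wheel near its rim, in line with one end of the grip bar; this point is 55 mm from the axis. Seen from the axis it shows which way the wheel points.
- handwheel (a joint): Angle of the handwheel, rad, clockwise from above; starts at 0 against a stop, turns only clockwise from there, up to 5. At 0 the bar lies along the gauge's x with the mark towards +x. Stays where left (friction about 0.1 N m, so grip firmly, 30 N or so) and moves the cross-slide with the boom along gauge +x by 6 mm per rad.
- pin_mark (a point): Where the rim mark must arrive, 55 mm from the wheel's axis on the radius of the dial pin: a dark steel block 20 x 7 mm, 12 mm tall (top 41 mm above the table) standing on the dial just outside the wheel's rim.
- dial_pin (a joint): Angle of the dial pin about the wheel's axis, rad, same zero and sense as joint handwheel: the wheel is set when the two are equal. Clamped; varies 1.9 to 3.1.
- boom: Steel rod, 18 mm in diameter, 60 mm above the table, sliding 0 to 112 mm along gauge +y out of the housing, with an upright black grip on its outer end: 36 mm in x, 28 mm in y, top 130 mm above the table. Origin at table level under the grip's middle. A latch holds it home until the lock button is pressed. A spring pulls it back (2 N home, 5 N fully out); it does not lock when out.
- boom_grip (a point): Where to grip from above: 108 mm above the table, 17 mm from the grip's inner (-y) face and 19 mm from the unpressed button's face (13 mm when pressed), midway in x. The fingers close along the gauge's y, one on the inner face, one on the button. Axes as the gauge.
- lock_button (a joint): Square steel button, 26 x 26 mm, on the grip's outer (+y) face at the height of boom_grip, standing out 8 mm. Value: how far it is pressed, m, 0 to 0.006. Spring: 3 N to start, 7 N fully in. The boom comes free when it is in by about 4 mm; a squeeze of 15 to 25 N does it. It starts unpressed.
- boom_pointer (a point): Tip of the boom's pointer, a 4 mm thick steel finger pointing from the foot of the grip over the edge of the scale on its +x side, 52 mm above the table. Moves with the boom.
- rider_mark (a point): Tip of the scale rider, on the scale, just under the pointer tip's path: a dark steel strip 7 mm wide with a 10 mm round stud on it (top 58 mm above the table), clamped across the aluminium scale rail (tick every 10 mm) that lies parallel to the boom on its +x side. The boom is set when boom_pointer and this have the same gauge y. Axes as the gauge; moves with the cross-slide.
- scale_rider (a joint): Place of the rider on the scale, m: the boom extension at which the pointer meets it. Clamped; varies 0.045 to 0.095.
- tape_roll: Bystander: roll of white tape lying flat, 90 mm in diameter, 24 mm tall; origin under its centre.
- glue_bottle: Bystander: upright yellow glue bottle, 52 mm in diameter, about 150 mm tall; origin under its centre.
- glue_brush: Bystander: glue brush lying on the table; origin under its middle.
- pad_stack: Bystander: stack of cardboard pads 120 x 90 x 28 mm; origin under its centre.

How it is judged (in metres and radians):
On the way, in this order (a step that is already met when the one before it is completed fails the run):
1. the handwheel's mark stands at the dial pin, the boom still home (horizontal distance between wheel_mark and pin_mark below 0.008 m and y of boom_pointer in the frame of gauge below 0.116 m), for 0.2 s.
2. the lock button is squeezed in (value of joint lock_button above 0.0035 m), for 0.1 s.
At the end, for the whole second after the job is handed in: The wheel's rim mark is within 8 mm (about 8 degrees) of the pin's radius, the boom's pointer is within 4 mm of the rider along the scale, and the boom is still (under 10 mm/s) and held by the fingers (more than 2 N), through the last second (horizontal distance between wheel_mark and pin_mark below 0.008 m and y of boom_pointer in the frame of rider_mark between -0.004 and 0.004 m and linear speed of boom below 0.01 m/s and contact force between the fingers and boom above 2 N); the arm keeps its last pose, push and grip.
It fails at once if the pin or the rider is pushed (more than 5 N) (contact force between anything else and dial_pin_c0 above 5 N or contact force between anything else and scale_rider_c0 above 5 N or contact force between anything else and scale_rider_c1 above 5 N).
It fails at once if a bystander is moved by more than 30 mm (distance of any of tape_roll, glue_bottle, glue_brush, pad_stack from where it was at the start of the episode above 0.03 m).
It also fails if it takes over 67 s, if anything falls off the work surface, if the arm or the gripper's body presses on something with over 40 N, if the wrist force passes 120 N, or if a joint passes its speed limit or range.

## Working session

There is one attempt and no reset: what is moved stays moved. The work goes in short steps, Python scripts to look and compute and a shell command to move; the robot and the scene stay as the last step left them, time stands still between calls to the robot, and variables do not carry over. Pictures are saved under pics/ and viewed, and the job is handed in when it is done.

```bash
ls; mkdir -p pics
python3 - <<'E'
from rig import robot
import cv2,numpy as np
s=robot.observe(); print(s)
for n in("top","side"):
    c=robot.camera(n); cv2.imwrite(f"pics/{n}0.png",c["image"][:,:,::-1]); np.savez(f"pics/{n}0.npz",**c)
    print(n,c["K"].round(1).tolist(),c["R"].round(3).tolist(),c["t"].round(3).tolist())
E
```

```text
pics
{'time': 0.0, 'joint_pos': array([-4.44756777e+01,  2.33968273e+00,  4.80238329e+00, -2.81108753e-02,
       -9.25603880e+01, -1.91187833e+01]), 'joint_vel': array([-0.0106712 , -0.01578536,  0.09714165,  0.02849035,  0.07204234,
       -0.02159113]), 'tau': array([ 1.18517219e-03, -3.68200171e+01,  3.47405148e+01,  6.93245709e+00,
       -5.42915164e-03,  9.75782996e-05]), 'tcp_pos': array([ 0.26676691, -0.5370748 ,  0.23026396]), 'orientation': array([[-8.95659169e-01, -4.44740251e-01, -8.73186262e-04],
       [-4.44741098e-01,  8.95657842e-01,  1.54425145e-03],
       [ 9.52853440e-05,  1.77146479e-03, -9.99998426e-01]]), 'contact_force': array([ 0.04767287,  0.45141756, -0.24098098]), 'torque': array([ 0.02708202, -0.0168436 ,  0.00791232]), 'finger_gap': 0.08559318143457445}
top [[479.0, 0.0, 275.1], [0.0, 479.0, 208.7], [0.0, 0.0, 1.0]] [[0.041, -0.999, 0.002], [-0.977, -0.041, -0.209], [0.209, 0.007, -0.978]] [-0.024, 0.537, 1.446]
side [[507.0, 0.0, 285.0], [0.0, 507.0, 211.7], [0.0, 0.0, 1.0]] [[-0.987, -0.161, 0.009], [-0.103, 0.587, -0.803], [0.124, -0.793, -0.596]] [0.524, 0.129, 1.463]
```

View pics/top0.png

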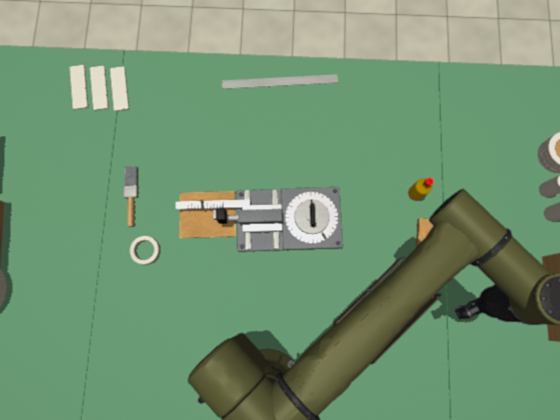

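View pics/side0.png

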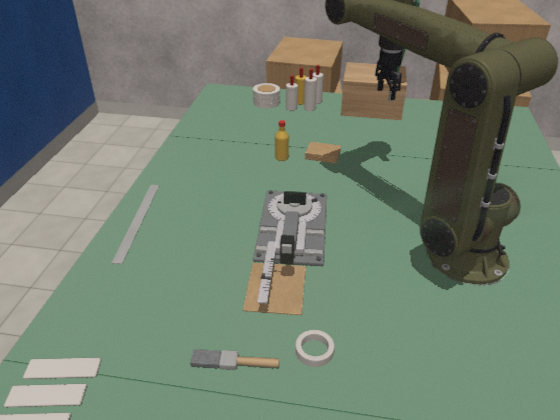

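```bash
cat > h.py <<'E'
import numpy as np,cv2
from rig import robot
def cam(n,tag):
    c=robot.camera(n); np.savez(f"pics/{n}{tag}.npz",**c); return c
def load(n,tag): return dict(np.load(f"pics/{n}{tag}.npz"))
def ray(c,uv,z):
    uv=np.atleast_2d(np.asarray(uv,float)); d=np.c_[uv,np.ones(len(uv))]@np.linalg.inv(c["K"]).T@c["R"]
    o=-c["R"].T@c["t"]; s=(z-o[2])/d[:,2]; return o+d*s[:,None]
def proj(c,X):
    X=np.atleast_2d(X)@c["R"].T+c["t"]; p=X@c["K"].T; return p[:,:2]/p[:,2:]
def crop(c,r0,r1,c0,c1,k,name):
    cv2.imwrite(f"pics/{name}.png",cv2.resize(c["image"][r0:r1,c0:c1,::-1],None,fx=k,fy=k,interpolation=cv2.INTER_CUBIC))
E
python3 - <<'E'
from h import *
crop(load("top","0"),170,270,165,355,4,"t0z"); crop(load("side","0"),175,320,235,345,4,"s0z")
E
```

```text
(no output)
```

View pics/t0z.png

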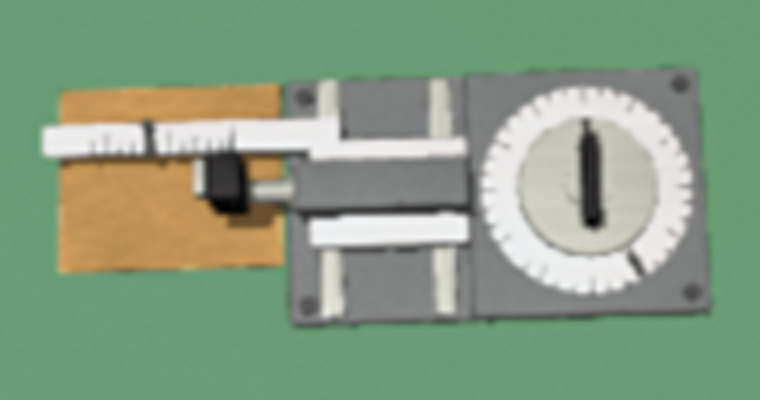

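View pics/s0z.png

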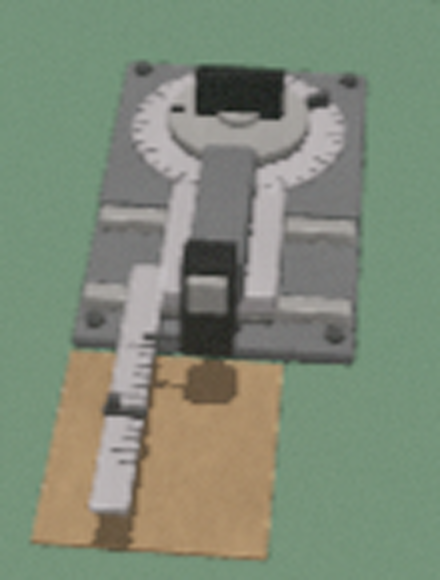

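Run:
```python
from h import *
for n,(r0,r1,c0,c1) in dict(top=(180,262,165,350),side=(180,325,235,345)).items():
    c=load(n,"0"); im=c["image"].astype(int)
    # world points
    v,u=np.mgrid[r0:r1,c0:c1]; z=c["z_map"][r0:r1,c0:c1]
    P=(np.stack([u*z,v*z,z],-1)@np.linalg.inv(np.array([[c["K"][0,0],0,c["K"][0,2]],[0,c["K"][1,1],c["K"][1,2]],[0,0,1]])).T-c["t"])@c["R"]
    h=P[...,2]; print(n,"heights hist",np.histogram(h,bins=np.arange(-.01,.15,.005)))
    R,G,B=[im[r0:r1,c0:c1,i] for i in range(3)]
    green=(G>R+15)&(G>B+5); brown=(R>B+40)
    m=(~green&~brown&(h>0.008)).astype(np.uint8)
    # base only pixels dark grey near
    cs,_=cv2.findContours(m,cv2.RETR_EXTERNAL,cv2.CHAIN_APPROX_NONE)
    cs=max(cs,key=cv2.contourArea); print(cv2.boundingRect(cs))
    base=(abs(R-G)<15)&(abs(B-G)<20)&(R<120)&(R>60)
    print("base height",np.median(h[base]),np.percentile(h[base],[10,25,75,90]), base.sum())
    white=(R>200)&(B>200)
    print("white h",np.percentile(h[white],[10,25,50,75,90]))
```

```text
top heights hist (array([ 288, 2484, 3770, 1472,  736,  777, 1137, 1071,  451,  378,  933,
        543,   82,   27,   39,   51,   41,  162,  386,  114,   18,    8,
          2,    3,    7,    6,   17,   49,   56,    6,    1]), array([-0.01 , -0.005,  0.   ,  0.005,  0.01 ,  0.015,  0.02 ,  0.025,
        0.03 ,  0.035,  0.04 ,  0.045,  0.05 ,  0.055,  0.06 ,  0.065,
        0.07 ,  0.075,  0.08 ,  0.085,  0.09 ,  0.095,  0.1  ,  0.105,
        0.11 ,  0.115,  0.12 ,  0.125,  0.13 ,  0.135,  0.14 ,  0.145]))
(11, 7, 166, 64)
base height 0.02194383909403526 [0.01148769 0.01578486 0.05099378 0.08164802] 844
white h [0.02542764 0.02818182 0.03273501 0.04386384 0.04688654]
side heights hist (array([  32, 3359, 6281, 1192,  525,  524,  768,  635,  158,  145,  784,
        403,   74,   75,   53,   57,   56,  105,  330,   67,    9,   12,
         19,   21,   22,   20,   42,   53,   49,    1,    0]), array([-0.01 , -0.005,  0.   ,  0.005,  0.01 ,  0.015,  0.02 ,  0.025,
        0.03 ,  0.035,  0.04 ,  0.045,  0.05 ,  0.055,  0.06 ,  0.065,
        0.07 ,  0.075,  0.08 ,  0.085,  0.09 ,  0.095
[... 180 characters left out ...]
333328] 1682Traceback (most recent call last):
  File "<stdin>", line 17, in <module>
    return _quantile_unchecked(
        a, q, axis, out, overwrite_input, method, keepdims, weights)
    return _ureduce(a,
                    func=_quantile_ureduce_func,
    ...<5 lines>...
                    overwrite_input=overwrite_input,
                    method=method)
    r = func(a, **kwargs)
    result = _quantile(arr,
                       quantiles=q,
    ...<2 lines>...
                       out=out,
                       weights=wgt)
    slices_having_nans = np.isnan(arr[-1, ...])
                                  ~~~^^^^^^^^^
IndexError: index -1 is out of bounds for axis 0 with size 0
```

Run:
```python
from h import *
def uv(n,p,k=4):
    o={"top":(165,170),"side":(235,175)}[n]; p=np.atleast_2d(p).astype(float); return (p+.5)/k-.5+np.array(o)
t=load("top","0"); s=load("side","0")
from scipy.optimize import least_squares
for n,c,(r0,r1,c0,c1),(thr) in (("top",t,(185,250,283,342),190),("side",s,(188,226,265,325),150)):
    im=c["image"][r0:r1,c0:c1].astype(int); m=(im.min(2)>thr).astype(np.uint8)
    cs,_=cv2.findContours(m,cv2.RETR_EXTERNAL,cv2.CHAIN_APPROX_NONE); k=max(cs,key=cv2.contourArea)[:,0]
    k=cv2.convexHull(k)[:,0]+np.array([c0,r0])
    P=ray(c,k,.029)
    if n=="side": P=P[P[:,1]<P[:,1].mean()+0.02]
    f=least_squares(lambda q:np.hypot(P[:,0]-q[0],P[:,1]-q[1])-q[2],[P[:,0].mean(),P[:,1].mean(),.08],loss="soft_l1",f_scale=.001)
    print(n,"dial",f.x,np.abs(f.fun).max(),len(P))
print("bar",ray(t,uv("top",[[587,132],[593,225],[590,178]]),.083))
print("mark top",ray(t,uv("top",[[586,124]]),.043))
print("pin",ray(t,uv("top",[[638,263]]),.041))
print("pin side",ray(s,uv("side",[[318,98]]),.041))
print("corners",ray(t,uv("top",[[285,84],[695,69],[708,312],[292,325]]),.018))
print("rider strip",ray(t,uv("top",[[149,137]]),.05))
print("rider strip side",ray(s,uv("side",[[125,405]]),.05))
print("grip top",ray(t,uv("top",[[225,183]]),.13))
print("tape, bottle",ray(t,[[144,250]],.024),ray(t,[[420,190]],.1))
```

```text
top dial [ 0.52187396 -0.11728608  0.08277025] 0.0012372122360779086 26
side dial [ 0.52006978 -0.11622808  0.08320815] 0.002073029652502459 12
bar [[ 0.55540385 -0.11283775  0.083     ]
 [ 0.48268967 -0.11926215  0.083     ]
 [ 0.5192504  -0.11605683  0.083     ]]
mark top [[ 0.57110837 -0.11468064  0.043     ]]
pin [[ 0.46149919 -0.15837027  0.041     ]]
pin side [[ 0.46171228 -0.15149214  0.041     ]]
corners [[ 0.60015335  0.12851186  0.018     ]
 [ 0.62655383 -0.20382687  0.018     ]
 [ 0.42829107 -0.21677971  0.018     ]
 [ 0.40438626  0.11156248  0.018     ]]
rider strip [[0.54461779 0.23028182 0.05      ]]
rider strip side [[0.54456621 0.22800428 0.05      ]]
grip top [[0.4945693  0.15821269 0.13      ]]
tape, bottle [[0.39425819 0.40563951 0.024     ]] [[ 0.60510348 -0.44416751  0.1       ]]
```

```bash
python3 -m pendant '[{"xyz":[-0.02,0.013,0],"twist":0},{"xyz":[-0.07,0.045,0],"twist":0},{"xyz":[-0.12,0.077,0],"twist":0},{"xyz":[-0.17,0.109,0],"twist":0},{"xyz":[-0.22,0.14,0],"twist":0}]' 0 30
python3 -m pendant '[{"xyz":[-0.05,0.032,0],"twist":0},{"xyz":[-0.10,0.064,0],"twist":0},{"xyz":[-0.15,0.095,0],"twist":0},{"xyz":[-0.194,0.123,0],"twist":0},{"xyz":[-0.194,0.123,0],"twist":0}]'
python3 -m pendant '[{"xyz":[0,0,0],"twist":-0.18},{"xyz":[0,0,0],"twist":-0.36},{"xyz":[0,0,0],"twist":-0.54},{"xyz":[0,0,0],"twist":-0.72},{"xyz":[0,0,0],"twist":-0.9}]'
python3 -c "from rig import robot;print(robot.observe())"
```

```text
time: 0.72
tcp_pos: [0.4021, -0.3123, 0.231]
orientation: [[-0.896, -0.445, -0.0], [-0.445, 0.896, 0.0], [-0.0, 0.0, -1.0]]
contact_force: [0.9, -0.2, -0.3]
finger_gap: 0.0853
time: 1.35
tcp_pos: [0.5215, -0.1149, 0.2299]
orientation: [[-0.894, -0.448, -0.002], [-0.448, 0.894, 0.001], [0.002, 0.001, -1.0]]
contact_force: [0.0, 0.0, 0.0]
finger_gap: 0.0857
time: 1.98
tcp_pos: [0.5202, -0.1185, 0.2311]
orientation: [[-0.203, -0.979, -0.001], [-0.979, 0.203, 0.0], [0.0, 0.001, -1.0]]
contact_force: [-0.3, -0.1, 0.5]
finger_gap: 0.0852
{'time': 1.975, 'joint_pos': array([ 8.77429833e+00, -7.83292225e+00, -4.93912673e+00, -5.35828693e-03,
       -9.29248989e+01, -2.05155119e+01]), 'joint_vel': array([ 5.39105167e-02,  2.50870859e-02, -1.54546061e-01, -3.31661639e-02,
        8.12260322e-03,  8.18920791e+01]), 'tau': array([ 7.44576333e-03, -2.78047514e+01,  3.47325110e+01,  6.93065867e+00,
       -2.03009891e-03, -1.91033453e+00]), 'tcp_pos': array([ 0.52017405, -0.11850583,  0.23108782]), 'orientation': array([[-2.03486934e-01, -9.79077507e-01, -5.50750717e-04],
       [-9.79077656e-01,  2.03486960e-01,  9.49614929e-06],
       [ 1.02773123e-04,  5.41160063e-04, -9.99999848e-01]]), 'contact_force': array([-0.32357881, -0.09117641,  0.52951705]), 'torque': array([ 0.02793945,  0.00373313, -0.01528205]), 'finger_gap': 0.08519747880872171}
```

```bash
python3 -m pendant '[{"xyz":[0,0,0],"twist":-0.18},{"xyz":[0,0,0],"twist":-0.36},{"xyz":[0,0,0],"twist":-0.54},{"xyz":[0,0,0],"twist":-0.72},{"xyz":[0,0,0],"twist":-0.9}]'
python3 -m pendant '[{"xyz":[0,0,0],"twist":-0.18},{"xyz":[0,0,0],"twist":-0.36},{"xyz":[0,0,0],"twist":-0.54},{"xyz":[0,0,0],"twist":-0.72},{"xyz":[0,0,0],"twist":-0.9}]'
python3 -m pendant '[{"xyz":[0,0,0.03],"twist":-0.06},{"xyz":[0,0,0.06],"twist":-0.06},{"xyz":[0,0,0.08],"twist":-0.06},{"xyz":[0,0,0.08],"twist":-0.06}]'
python3 - <<'E'
from h import *
t=cam("top","1");s=cam("side","1")
crop(t,150,270,165,355,4,"t1z"); crop(s,100,300,215,375,3,"s1z")
o=robot.observe();print(o["joint_pos"],o["tcp_pos"],np.degrees(np.arctan2(*o["orientation"][[1,0],1])))
E
```

```text
time: 2.6
tcp_pos: [0.5202, -0.1185, 0.2311]
orientation: [[0.64, -0.768, -0.001], [-0.768, -0.64, 0.0], [-0.0, 0.0, -1.0]]
contact_force: [0.1, 0.5, 0.2]
finger_gap: 0.0856
time: 3.22
tcp_pos: [0.5202, -0.1185, 0.2311]
orientation: [[1.0, 0.024, -0.001], [0.024, -1.0, 0.0], [-0.001, -0.0, -1.0]]
contact_force: [0.3, -0.8, 0.9]
finger_gap: 0.0856
time: 3.72
tcp_pos: [0.5197, -0.1182, 0.1498]
orientation: [[0.997, 0.079, -0.003], [0.079, -0.997, -0.0], [-0.003, -0.0, -1.0]]
contact_force: [-0.3, -0.6, 0.7]
finger_gap: 0.085
[ 8.83144098e+00 -7.57370638e+00 -1.29032065e+01  4.16654213e-02
 -8.46077826e+01  8.56881701e+01] [ 0.52101983 -0.11816072  0.15243808] -85.47651722635885
```

View pics/t1z.png

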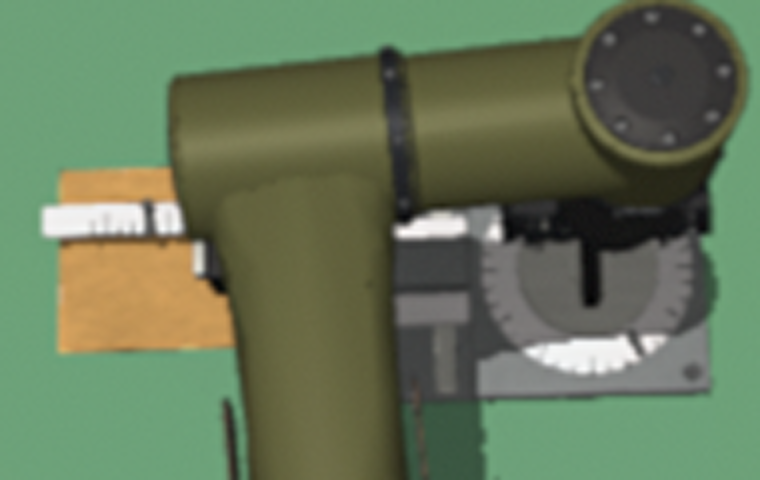

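View pics/s1z.png

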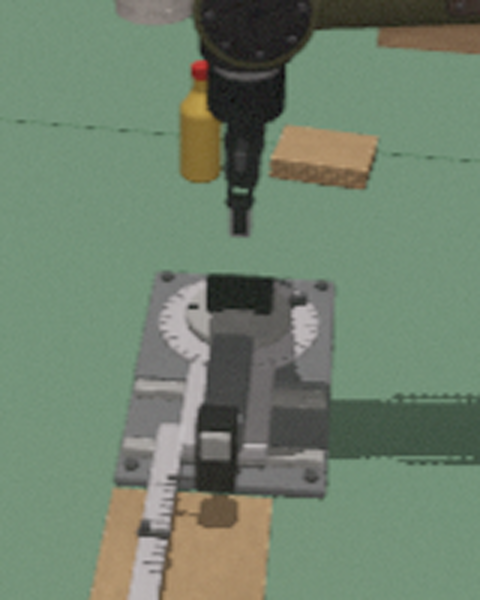

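```bash
python3 -m pendant '[{"xyz":[0,-0.001,0.02],"twist":0},{"xyz":[0,-0.001,0.045],"twist":0},{"xyz":[0,-0.001,0.07],"twist":0},{"xyz":[0,-0.001,0.094],"twist":0},{"xyz":[0,-0.001,0.094],"twist":0}]'
python3 -m pendant '[{"xyz":[0,0,0],"twist":0},{"xyz":[0,0,0],"twist":0},{"xyz":[0,0,0],"twist":0},{"xyz":[0,0,0],"twist":0},{"xyz":[0,0,0],"twist":0}]' 1 40
python3 -m pendant '[{"xyz":[0,0,0],"twist":0},{"xyz":[0,0,0],"twist":0},{"xyz":[0,0,0],"twist":0}]'
```

```text
time: 4.45
tcp_pos: [0.5193, -0.1166, 0.0552]
orientation: [[0.997, 0.079, -0.004], [0.079, -0.997, 0.0], [-0.004, -0.0, -1.0]]
contact_force: [-0.2, 1.0, 0.7]
finger_gap: 0.0855
time: 5.08
tcp_pos: [0.521, -0.1192, 0.0582]
orientation: [[0.997, 0.078, 0.001], [0.078, -0.997, -0.004], [0.001, 0.004, -1.0]]
contact_force: [3.0, -11.6, -1.3]
finger_gap: 0.0131
time: 5.45
tcp_pos: [0.521, -0.1192, 0.0582]
orientation: [[0.997, 0.078, 0.001], [0.078, -0.997, -0.004], [0.001, 0.004, -1.0]]
contact_force: [3.0, -11.8, -0.4]
finger_gap: 0.0134
```

```bash
python3 -m pendant '[{"xyz":[0,0.001,0],"twist":0},{"xyz":[0,0.002,0],"twist":0},{"xyz":[0,0.002,0],"twist":0}]'
python3 -m pendant '[{"xyz":[0,0,0],"twist":0.12},{"xyz":[0,0,0],"twist":0.24},{"xyz":[0,0,0],"twist":0.36},{"xyz":[0,0,0],"twist":0.48},{"xyz":[0,0,0],"twist":0.6}]'
python3 -m pendant '[{"xyz":[0,0,0],"twist":0.12},{"xyz":[0,0,0],"twist":0.24},{"xyz":[0,0,0],"twist":0.36},{"xyz":[0,0,0],"twist":0.48},{"xyz":[0,0,0],"twist":0.6}]'
```

```text
time: 5.82
tcp_pos: [0.5211, -0.1193, 0.0582]
orientation: [[0.997, 0.079, 0.001], [0.079, -0.997, -0.001], [0.001, 0.001, -1.0]]
contact_force: [-0.5, -4.8, 3.9]
finger_gap: 0.0127
time: 6.45
tcp_pos: [0.5212, -0.1185, 0.0581]
orientation: [[0.866, -0.5, 0.001], [-0.5, -0.866, -0.0], [0.001, -0.001, -1.0]]
contact_force: [-1.0, -1.3, 5.4]
finger_gap: 0.0133
time: 7.08
tcp_pos: [0.5219, -0.118, 0.0582]
orientation: [[0.433, -0.902, 0.003], [-0.902, -0.433, 0.001], [0.001, -0.003, -1.0]]
contact_force: [1.5, 0.5, 4.0]
finger_gap: 0.0132
```

```bash
python3 -m pendant '[{"xyz":[0,0,0],"twist":0.12},{"xyz":[0,0,0],"twist":0.24},{"xyz":[0,0,0],"twist":0.36},{"xyz":[0,0,0],"twist":0.48},{"xyz":[0,0,0],"twist":0.6}]'
python3 -m pendant '[{"xyz":[0,0,0],"twist":0.12},{"xyz":[0,0,0],"twist":0.24},{"xyz":[0,0,0],"twist":0.36},{"xyz":[0,0,0],"twist":0.48},{"xyz":[0,0,0],"twist":0.6}]'
python3 -m pendant '[{"xyz":[0,0,0],"twist":0},{"xyz":[0,0,0],"twist":0}]'
python3 - <<'E'
from h import *
t=cam("top","2");s=cam("side","2")
crop(t,150,270,165,355,4,"t2z"); crop(s,180,240,255,335,8,"s2z")
o=robot.observe();print(o["joint_pos"],o["tcp_pos"],np.degrees(np.arctan2(*o["orientation"][[1,0],0])))
E
```

```text
time: 7.7
tcp_pos: [0.5226, -0.118, 0.0581]
orientation: [[-0.152, -0.988, 0.004], [-0.988, 0.152, 0.001], [-0.001, -0.004, -1.0]]
contact_force: [6.0, -1.3, 1.1]
finger_gap: 0.0133
time: 8.32
tcp_pos: [0.5232, -0.1183, 0.0581]
orientation: [[-0.683, -0.73, 0.006], [-0.73, 0.684, -0.0], [-0.004, -0.004, -1.0]]
contact_force: [9.5, -3.6, -1.1]
finger_gap: 0.013
time: 8.57
tcp_pos: [0.5233, -0.1183, 0.0582]
orientation: [[-0.681, -0.732, 0.006], [-0.732, 0.681, 0.0], [-0.004, -0.004, -1.0]]
contact_force: [8.6, -2.2, -1.4]
finger_gap: 0.013
[ 8.77846441e+00 -4.91942872e+00 -2.04406322e+01  5.09093862e-02
 -7.41432275e+01 -5.17103167e+01] [ 0.52326349 -0.11832489  0.05814932] -132.91758450510608
```

View pics/t2z.png

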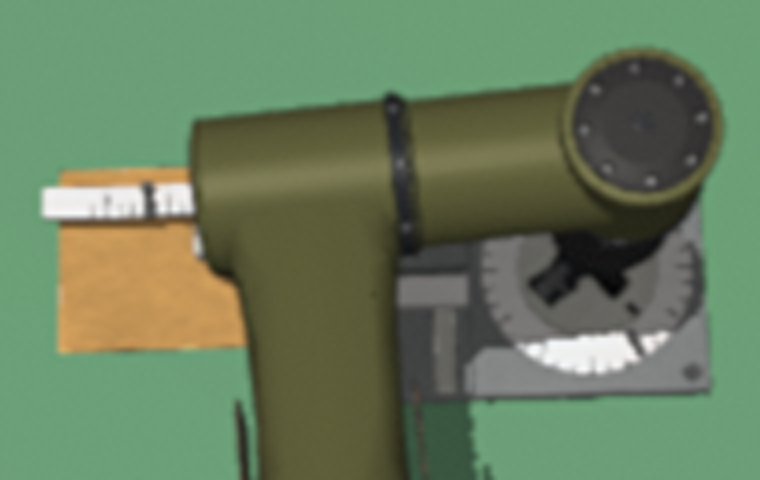

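View pics/s2z.png

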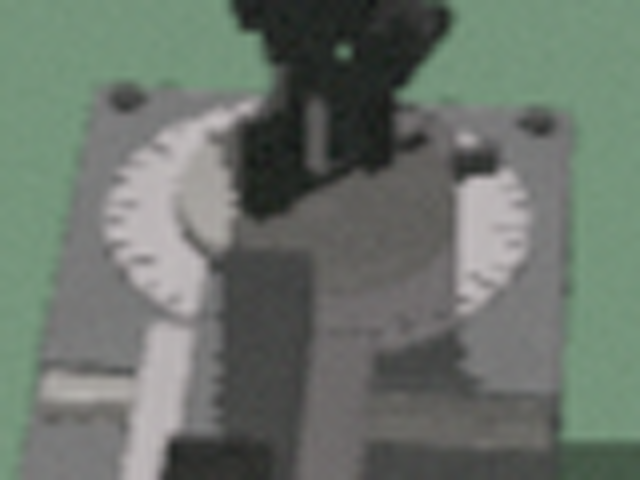

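Run:
```python
from h import *
t=load("top","2");s=load("side","2")
A=np.array([.5228,-.1183])
f=lambda p,k,o:(np.array(p)+.5)/k-.5+np.array(o)
# dark blobs around the pin/mark
for nm,c,o,k,m,p in (("top",t,(165,150),4,(633,309),(637,343)),("side",s,(255,180),8,(408,143),(476,156))):
    M=ray(c,f(m,k,o),.042)[0];P=ray(c,f(p,k,o),.039)[0]
    for n,X in(("mark",M),("pin",P)):
        d=X[:2]-A; print(nm,n,X.round(4),np.hypot(*d).round(4),"cw from gx",(4.4-np.degrees(np.arctan2(d[1],d[0])))%360)
g=cv2.cvtColor(t["image"],cv2.COLOR_RGB2GRAY); print(g[220:242,316:332])
```

```text
top mark [ 0.4882 -0.1538  0.042 ] 0.0496 cw from gx 138.66630347860746
top pin [ 0.4618 -0.1578  0.039 ] 0.0727 cw from gx 151.49120766831416
side mark [ 0.4897 -0.1547  0.042 ] 0.0492 cw from gx 136.74349935669062
side pin [ 0.4622 -0.1546  0.039 ] 0.0707 cw from gx 153.45313706124148
[[  6  13  16  15  16  41  76  97 101 100  99  98  99 106 113 114]
 [ 12   8   9  11  24  52  84  98 101 100  98  99 102 110 115 116]
 [ 32  11   4  17  42  74  95 102 101  99  99  97 103 114 116 116]
 [ 63  32  20  38  69  93 102 103 101  99  99  98 103 115 116 117]
 [ 87  67  57  72  93 100 101 101 101  98  98  99 107 115 117 117]
 [100  95  90  96 100  92  81  89  98 100  99 103 113 116 117 116]
 [102 101 102 102  97  77  51  61  85  98 103 111 116 115 116 115]
 [101 102 102 103  99  83  53  43  64  91 108 116 117 117 115 106]
 [101 101 102 103 102  96  81  63  71  98 114 118 118 118 117 111]
 [102 102 103 101 101 101  94  88  97 111 117 118 118 117 118 116]
 [102 101 102 100  98  99  99 103 112 117 117 115 116 115 116 116]
 [ 99  98  96  93  95 100 104 110 117 117 117 115 113 112 111 109]
 [ 95 109 118 115 117 103  88  94 111 115 113 110 112 126 138 127]
 [142 173 192 188 184 137  84  79 108 132 144 145 152 184 212 195]
 [228 233 237 236 236 190 109  81 118 178 221 222 215 224 230 195]
 [241 241 240 242 242 220 144  85 108 184 238 236 212 201 199 156]
 [240 239 239 239 240 236 199 125  96 149 218 237 212 172 153 132]
 [238 238 238 238 239 240 235 184 102 113 182 215 184 144 130 129]
 [237 237 237 237 237 238 241 214 137 111 146 164 144 130 130 130]
 [237 236 238 237 233 228 235 231 189 141 130 131 130 129 131 132]
 [233 230 239 240 229 191 180 185 164 140 130 130 130 129 130 131]
 [226 216 234 236 210 153 129 138 135 131 132 132 132 130 131 131]]
```

```bash
python3 -m pendant '[{"xyz":[0,0,0],"twist":0.08},{"xyz":[0,0,0],"twist":0.16},{"xyz":[0,0,0],"twist":0.255},{"xyz":[0,0,0],"twist":0.255},{"xyz":[0,0,0],"twist":0.255}]'
python3 - <<'E'
from h import *
t=cam("top","3");s=cam("side","3")
crop(t,150,270,165,355,4,"t3z"); crop(s,180,240,255,335,8,"s3z")
o=robot.observe();print(o["joint_pos"],o["tcp_pos"],np.degrees(np.arctan2(*o["orientation"][[1,0],0])))
E
```

```text
time: 9.3
tcp_pos: [0.5235, -0.1185, 0.0582]
orientation: [[-0.844, -0.537, 0.006], [-0.537, 0.844, -0.0], [-0.005, -0.004, -1.0]]
contact_force: [10.0, -3.7, -1.9]
finger_gap: 0.013
[  8.76596917  -4.91153277 -20.4389646    0.07514041 -74.11087989
 -66.32246586] [ 0.52347585 -0.11854486  0.05817746] -147.53559529401034
```

View pics/t3z.png

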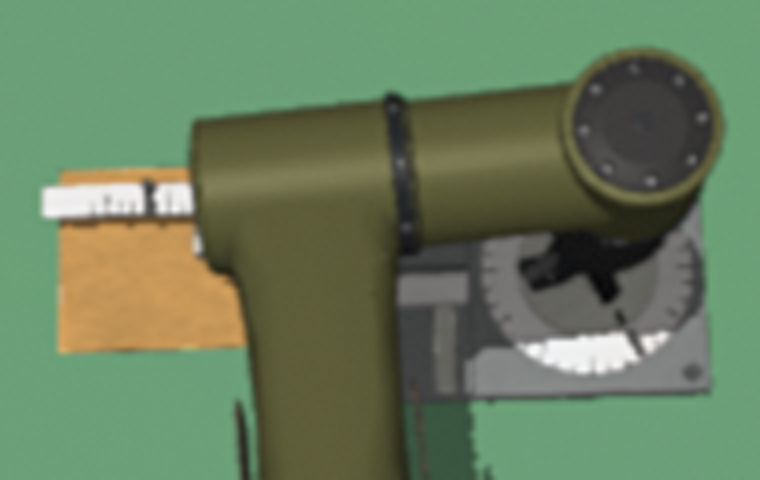

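View pics/s3z.png

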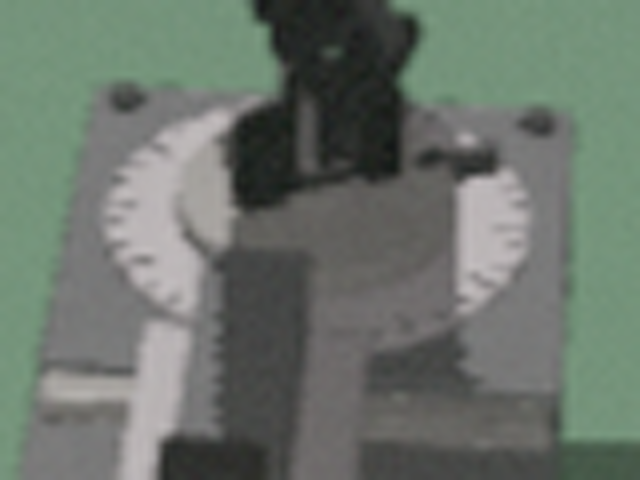

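Mark and pin form one line in both views (top crop (625,318)-(640,345)). Release and lift.

```bash
python3 -m pendant '[{"xyz":[0,0,0],"twist":0},{"xyz":[0,0,0],"twist":0},{"xyz":[0,0,0],"twist":0},{"xyz":[0,0,0],"twist":0},{"xyz":[0,0,0],"twist":0}]' 0
python3 -m pendant '[{"xyz":[0,0,-0.03],"twist":0},{"xyz":[0,0,-0.07],"twist":0},{"xyz":[0,0,-0.12],"twist":0},{"xyz":[0,0,-0.17],"twist":0},{"xyz":[0,0,-0.17],"twist":0}]'
python3 -m pendant '[{"xyz":[0.05,0,0],"twist":0},{"xyz":[0.1,0,0],"twist":0},{"xyz":[0.15,0,0],"twist":0},{"xyz":[0.15,0,0],"twist":0}]'
python3 - <<'E'
from h import *
t=cam("top","4");s=cam("side","4")
crop(t,150,270,165,355,4,"t4z"); crop(s,180,320,235,345,4,"s4z")
o=robot.observe();print(o["joint_pos"],o["tcp_pos"],np.degrees(np.arctan2(*o["orientation"][[1,0],0])))
E
```

```text
time: 10.02
tcp_pos: [0.5207, -0.1187, 0.0572]
orientation: [[-0.844, -0.536, -0.0], [-0.536, 0.844, 0.0], [0.0, 0.0, -1.0]]
contact_force: [0.1, 0.0, -0.3]
finger_gap: 0.0856
time: 10.65
tcp_pos: [0.5224, -0.1191, 0.2325]
orientation: [[-0.844, -0.536, 0.008], [-0.536, 0.844, -0.0], [-0.007, -0.005, -1.0]]
contact_force: [0.5, 0.8, -0.3]
finger_gap: 0.0853
time: 11.15
tcp_pos: [0.3924, -0.2003, 0.2277]
orientation: [[-0.845, -0.534, 0.002], [-0.534, 0.845, -0.0], [-0.001, -0.001, -1.0]]
contact_force: [0.7, -0.0, 0.7]
finger_gap: 0.0849
[-4.12732194e-01 -2.26129533e+01 -1.73268527e+01 -2.78061739e-02
 -9.52697496e+01 -5.72143519e+01] [ 0.39397499 -0.19917554  0.22696206] -147.6245299532295
```

View pics/t4z.png

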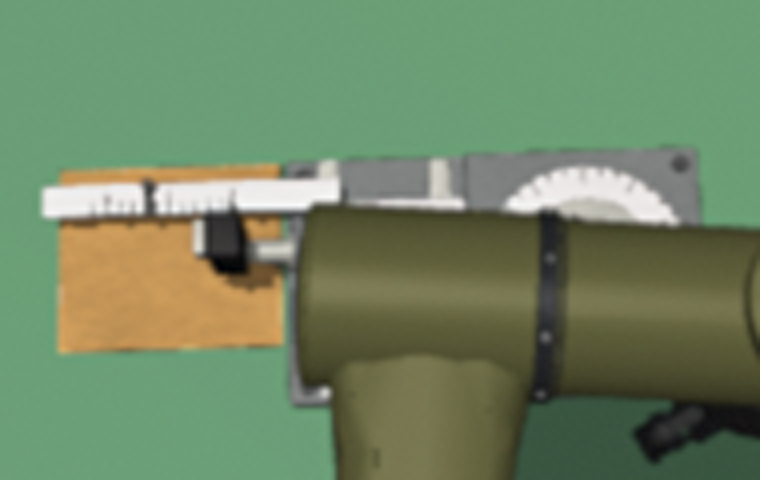

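View pics/s4z.png

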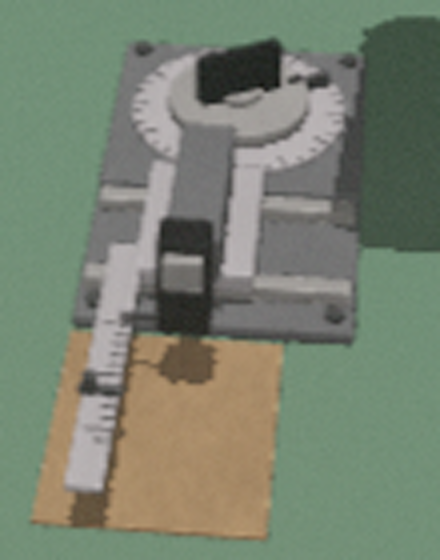

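Run:
```python
from h import *
t=load("top","4");s=load("side","4")
crop(t,188,228,170,250,9,"t4y"); crop(s,225,310,245,305,7,"s4y")
for c in(t,s): print((-c["R"].T@c["t"]).round(3))
```

```text
[ 0.223 -0.012  1.526]
[0.349 1.169 0.971]
```

View pics/t4y.png

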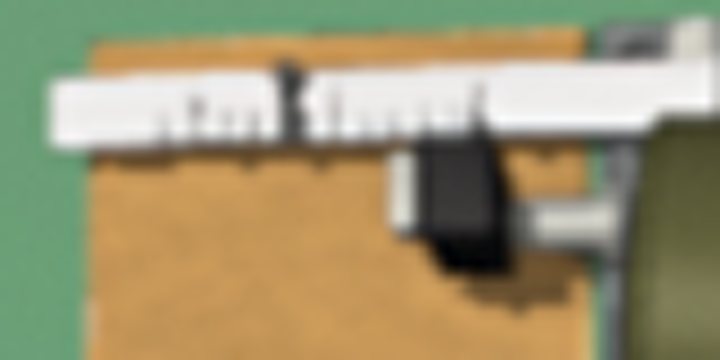

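View pics/s4y.png

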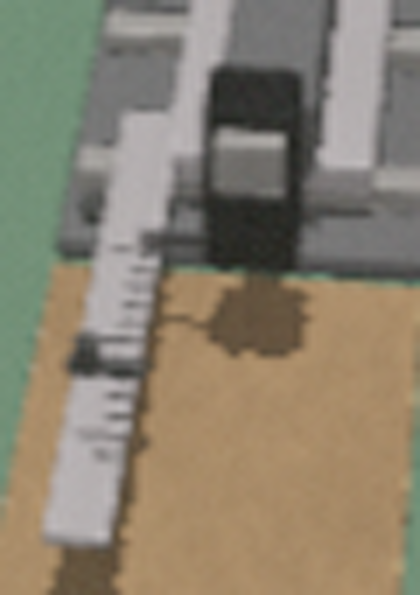

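Run:
```python
from h import *
t=load("top","4");s=load("side","4")
T=lambda p:(np.array(p,float)+.5)/9-.5+np.array((170,188))
S=lambda p:(np.array(p,float)+.5)/7-.5+np.array((245,225))
th=np.radians(4.4);G=np.array([[np.cos(th),np.sin(th)],[-np.sin(th),np.cos(th)]])
O=np.array([.5225,-.1185])+.17*G[1]; print("O",O)
def sh(n,P): 
    P=np.atleast_2d(P)
    for p in P: print(n,p.round(4),"gauge",(G@(p[:2]-O)).round(4))
sh("griptop c",ray(t,T([[417,137],[490,133],[500,232],[426,238],[458,185]]),.13))
sh("button top edge",ray(t,T([[392,152],[395,238]]),.121))
sh("side griptop front",ray(s,S([[208,100],[300,100]]),.13))
sh("side griptop back",ray(s,S([[213,68],[300,68]]),.13))
sh("button side top/bot edges",ray(s,S([[252,140]]),.121)); sh("",ray(s,S([[250,195]]),.095))
sh("pointer tip side",ray(s,S([[148,238]]),.052))
sh("pointer tip top",ray(t,T([[478,88],[480,130]]),.052))
sh("rider side",ray(s,S([[130,368],[110,363]]),.05)); sh("rider top",ray(t,T([[291,130],[290,75]]),.05))
m=ray(s,(np.array([296,78.])+.5)/4-.5+np.array((235,180)),.042)[0];p=ray(s,(np.array([318,80.])+.5)/4-.5+np.array((235,180)),.039)[0]
for x in(m,p):
    d=x[:2]-[.5228,-.1185];print(np.hypot(*d),4.4-np.degrees(np.arctan2(d[1],d[0])))
```

```text
O [0.50945777 0.05099897]
griptop c [0.5323 0.1756 0.13  ] gauge [0.0323 0.1225]
griptop c [0.5346 0.1515 0.13  ] gauge [0.0328 0.0982]
griptop c [0.5013 0.146  0.13  ] gauge [-0.0009  0.0954]
griptop c [0.4982 0.1703 0.13  ] gauge [-0.002   0.1198]
griptop c [0.5166 0.1609 0.13  ] gauge [0.0155 0.1091]
button top edge [0.5288 0.1848 0.121 ] gauge [0.0295 0.1319]
button top edge [0.4996 0.1818 0.121 ] gauge [0.0002 0.1312]
side griptop front [0.5323 0.1708 0.13  ] gauge [0.032  0.1177]
side griptop front [0.4987 0.165  0.13  ] gauge [-0.002   0.1145]
side griptop back [0.5338 0.152  0.13  ] gauge [0.032  0.0988]
side griptop back [0.5016 0.1464 0.13  ] gauge [-0.0005  0.0957]
button side top/bot edges [0.5141 0.1801 0.121 ] gauge [0.0146 0.1284]
 [0.5146 0.1813 0.095 ] gauge [0.0151 0.1295]
pointer tip side [0.5573 0.1643 0.052 ] gauge [0.0564 0.1093]
pointer tip top [0.5681 0.1658 0.052 ] gauge [0.0672 0.11  ]
pointer tip top [0.553  0.1641 0.052 ] gauge [0.0521 0.1095]
rider side [0.5507 0.2338 0.05  ] gauge [0.0551 0.1791]
rider side [0.5585 0.2325 0.05  ] gauge [0.0628 0.1772]
rider top [0.5507 0.2307 0.05  ] gauge [0.0549 0.176 ]
rider top [0.5705 0.2325 0.05  ] gauge [0.0748 0.1763]
0.05240355833415384 151.39361006749198
0.06953523419026643 155.99613803826108
```

```bash
python3 -m pendant '[{"xyz":[-0.03,0.024,0],"twist":0.1},{"xyz":[-0.07,0.057,0],"twist":0.2},{"xyz":[-0.115,0.094,0],"twist":0.3},{"xyz":[-0.16,0.13,0],"twist":0.4},{"xyz":[-0.2,0.163,0],"twist":0.49}]'
python3 -m pendant '[{"xyz":[0,0,0],"twist":0},{"xyz":[0,0,0],"twist":0}]'
cat > to.py <<'E'
import sys; from h import *
o=robot.observe(); tgt=np.array(eval(sys.argv[1])); R=o["orientation"]
print(o["time"],o["tcp_pos"].round(4),"yawY",np.degrees(np.arctan2(R[1,1],R[0,1])).round(2),"tool delta",(R.T@(tgt-o["tcp_pos"])).round(4),"j",o["joint_pos"].round(1),"F",o["contact_force"].round(1),"gap",round(float(o["finger_gap"]),4))
E
python3 to.py .5163,.1649,.089
```

```text
time: 11.88
tcp_pos: [0.4761, 0.0488, 0.2265]
orientation: [[-0.997, -0.075, -0.001], [-0.075, 0.997, -0.0], [0.001, -0.0, -1.0]]
contact_force: [1.1, -0.8, 0.8]
finger_gap: 0.0855
time: 12.12
tcp_pos: [0.4757, 0.0462, 0.2266]
orientation: [[-0.997, -0.078, -0.001], [-0.078, 0.997, -0.001], [0.002, -0.001, -1.0]]
contact_force: [-0.3, 0.6, 0.9]
finger_gap: 0.0853
12.125 [0.4757 0.0462 0.2266] yawY 94.45 tool delta [-0.0499  0.1153  0.1374] j [  29.8  -16.6  -12.8   -0.   -93.9 -115.4] F [-0.3  0.6  0.9] gap 0.0853
```

```bash
python3 -m pendant '[{"xyz":[-0.02,0.045,0],"twist":0},{"xyz":[-0.04,0.09,0],"twist":0},{"xyz":[-0.05,0.1155,0.02],"twist":0},{"xyz":[-0.05,0.1155,0.05],"twist":0},{"xyz":[-0.05,0.1155,0.06],"twist":0}]'
python3 -m pendant '[{"xyz":[0,0,0],"twist":0},{"xyz":[0,0,0],"twist":0}]'
python3 to.py .5163,.1649,.089
python3 - <<'E'
from h import *
s=cam("side","5"); crop(s,140,300,205,345,4,"s5z")
E
```

```text
time: 12.75
tcp_pos: [0.5161, 0.1636, 0.1652]
orientation: [[-0.997, -0.075, -0.003], [-0.075, 0.997, -0.002], [0.003, -0.001, -1.0]]
contact_force: [-0.3, 0.0, -0.1]
finger_gap: 0.0854
time: 13.0
tcp_pos: [0.5173, 0.1642, 0.169]
orientation: [[-0.997, -0.075, 0.002], [-0.075, 0.997, 0.001], [-0.002, 0.001, -1.0]]
contact_force: [-0.1, -0.3, 0.4]
finger_gap: 0.0857
13.0 [0.5173 0.1642 0.169 ] yawY 94.3 tool delta [0.0012 0.0007 0.08  ] j [  38.9   -6.5  -10.2    0.   -86.2 -124.6] F [-0.1 -0.3  0.4] gap 0.0857
```

View pics/s5z.png

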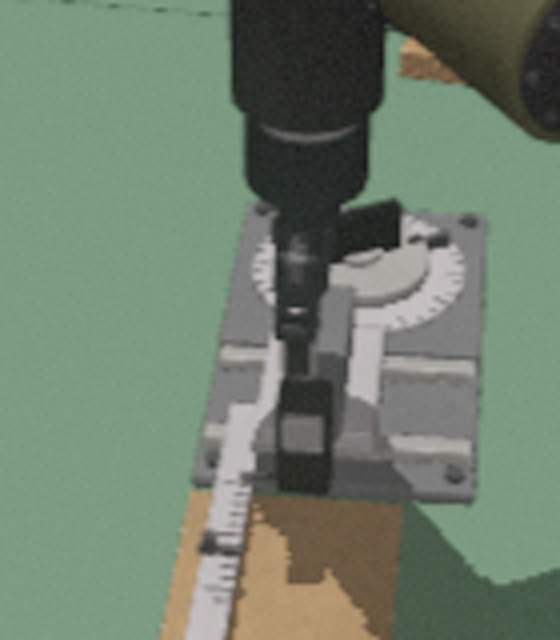

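```bash
python3 -m pendant '[{"xyz":[0,0,0.02],"twist":0},{"xyz":[0,0,0.04],"twist":0},{"xyz":[0,0,0.06],"twist":0},{"xyz":[0,0,0.08],"twist":0},{"xyz":[0,0,0.08],"twist":0}]'
python3 to.py .5163,.1649,.089
python3 -m pendant '[{"xyz":[0,0,0],"twist":0},{"xyz":[0,0,0],"twist":0},{"xyz":[0,0,0],"twist":0},{"xyz":[0,0,0],"twist":0},{"xyz":[0,0,0],"twist":0}]' 1 25
python3 -m pendant '[{"xyz":[0,0,0],"twist":0},{"xyz":[0,0,0],"twist":0},{"xyz":[0,0,0],"twist":0}]'
python3 to.py .5163,.1649,.089
```

```text
time: 13.68
tcp_pos: [0.5154, 0.1639, 0.0845]
orientation: [[-0.997, -0.076, -0.004], [-0.076, 0.997, -0.002], [0.004, -0.002, -1.0]]
contact_force: [-1.1, 0.0, -0.1]
finger_gap: 0.0854
13.675 [0.5154 0.1639 0.0845] yawY 94.34 tool delta [-0.001   0.0009 -0.0045] j [  38.9   -4.6  -17.3   -0.   -77.6 -124.6] F [-1.1  0.  -0.1] gap 0.0854
time: 14.3
tcp_pos: [0.5171, 0.1645, 0.0887]
orientation: [[-0.997, -0.075, 0.001], [-0.075, 0.997, 0.001], [-0.001, 0.0, -1.0]]
contact_force: [-2.1, -2.6, 5.3]
finger_gap: 0.0286
time: 14.68
tcp_pos: [0.5171, 0.1645, 0.0887]
orientation: [[-0.997, -0.075, 0.001], [-0.075, 0.997, 0.001], [-0.001, 0.001, -1.0]]
contact_force: [-3.0, -2.6, 4.9]
finger_gap: 0.0288
14.675 [0.5171 0.1645 0.0887] yawY 94.32 tool delta [ 0.0008  0.0004 -0.0003] j [  38.9   -4.8  -17.1    0.   -77.7 -124.6] F [-3.  -2.6  4.9] gap 0.0288
```

```bash
python3 -m pendant '[{"xyz":[0,0.006,0],"twist":0},{"xyz":[0,0.018,0],"twist":0},{"xyz":[0,0.03,0],"twist":0},{"xyz":[0,0.042,0],"twist":0},{"xyz":[0,0.052,0],"twist":0}]'
python3 -m pendant '[{"xyz":[0,0,0],"twist":0},{"xyz":[0,0,0],"twist":0},{"xyz":[0,0,0],"twist":0}]'
python3 to.py .5163,.1649,.089
python3 - <<'E'
from h import *
s=cam("side","6"); crop(s,220,320,245,335,6,"s6z")
t=cam("top","6"); crop(t,178,228,170,250,9,"t6z")
E
```

```text
time: 15.3
tcp_pos: [0.5133, 0.2163, 0.0887]
orientation: [[-0.997, -0.075, 0.001], [-0.075, 0.997, -0.0], [-0.001, -0.0, -1.0]]
contact_force: [-0.2, -5.2, 5.4]
finger_gap: 0.0291
time: 15.68
tcp_pos: [0.5133, 0.2164, 0.0886]
orientation: [[-0.997, -0.075, 0.002], [-0.075, 0.997, 0.001], [-0.002, 0.0, -1.0]]
contact_force: [-1.1, -2.9, 5.4]
finger_gap: 0.029
15.675 [0.5133 0.2164 0.0886] yawY 94.32 tool delta [ 0.0009 -0.0516 -0.0004] j [  43.5   -2.6  -14.9    0.   -77.5 -129.2] F [-1.1 -2.9  5.4] gap 0.029
```

View pics/s6z.png

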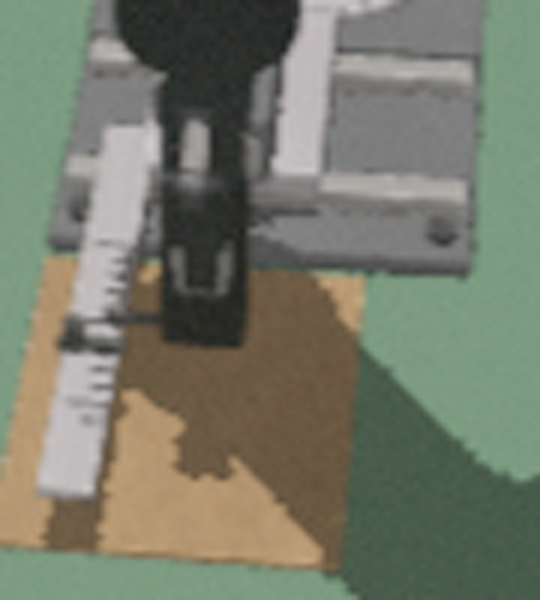

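View pics/t6z.png

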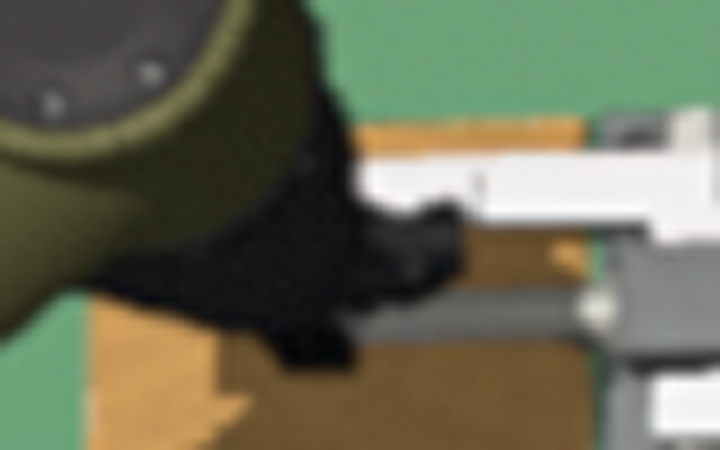

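Run:
```python
from h import *
s=load("side","6"); crop(s,255,300,250,290,13,"s6y")
```

```text
(no output)
```

View pics/s6y.png

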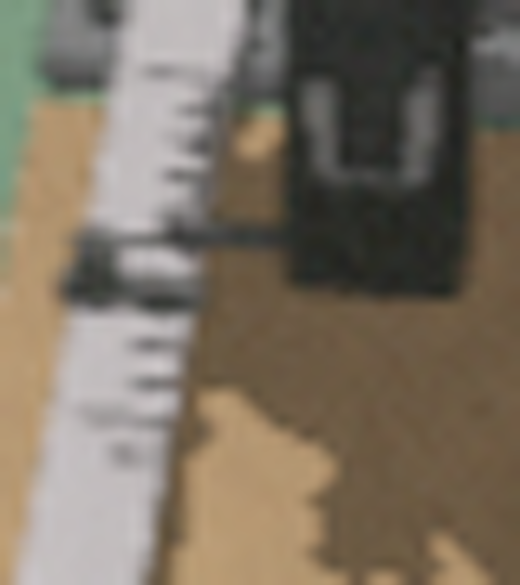

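```bash
cat > g.py <<'E'
from h import *
th=np.radians(4.4);G=np.array([[np.cos(th),np.sin(th)],[-np.sin(th),np.cos(th)]])
O=np.array([.5225,-.1185])+.17*G[1]
def gy(P): return (G@(np.atleast_2d(P)[:,:2]-O).T).T.round(4)
E
python3 - <<'E'
from g import *
s=load("side","6");t4=load("top","4"); S=lambda p:(np.array(p,float)+.5)/13-.5+np.array((250,255))
T=lambda p:(np.array(p,float)+.5)/9-.5+np.array((170,188))
print("ptr",gy(ray(s,S([[170,236],[230,236]]),.053)))
print("rider .048",gy(ray(s,S([[160,295]]),.048)),gy(ray(s,S([[130,285]]),.048)))
for y in(70,108,142,175,345,383,412): print(y,gy(ray(s,S([[150 if y in(70,) else 170,y]]),.046)))
print("top ticks",gy(ray(t4,T([[478,120],[425,120],[333,110],[255,122],[228,122],[196,110],[163,125]]),.046)))
E
```

```text
ptr [[0.058  0.1658]
 [0.046  0.1647]]
rider .048 [[0.0587 0.1777]] [[0.065  0.1754]]
70 [[0.0692 0.1093]]
108 [[0.0636 0.1205]]
142 [[0.0624 0.1308]]
175 [[0.0612 0.1406]]
345 [[0.0553 0.1896]]
383 [[0.054  0.2001]]
412 [[0.0531 0.2081]]
top ticks [[0.0571 0.1107]
 [0.0578 0.1294]
 [0.0625 0.1618]
 [0.0592 0.1892]
 [0.0595 0.1987]
 [0.0642 0.21  ]
 [0.0592 0.2216]]
```

```bash
python3 -m pendant '[{"xyz":[0,0.004,0],"twist":0},{"xyz":[0,0.008,0],"twist":0},{"xyz":[0,0.012,0],"twist":0},{"xyz":[0,0.012,0],"twist":0},{"xyz":[0,0.012,0],"twist":0}]'
python3 to.py .5163,.1649,.089
python3 - <<'E'
from h import *
s=cam("side","7"); crop(s,255,300,250,290,13,"s7y")
t=cam("top","7"); crop(t,178,228,170,250,9,"t7z")
E
```

```text
time: 16.4
tcp_pos: [0.5124, 0.2285, 0.0887]
orientation: [[-0.997, -0.075, 0.002], [-0.075, 0.997, 0.001], [-0.002, 0.0, -1.0]]
contact_force: [-1.3, -3.2, 6.6]
finger_gap: 0.0288
16.4 [0.5124 0.2285 0.0887] yawY 94.32 tool delta [ 0.0009 -0.0637 -0.0004] j [  44.6   -2.   -14.4    0.   -77.5 -130.2] F [-1.3 -3.2  6.6] gap 0.0288
```

View pics/s7y.png

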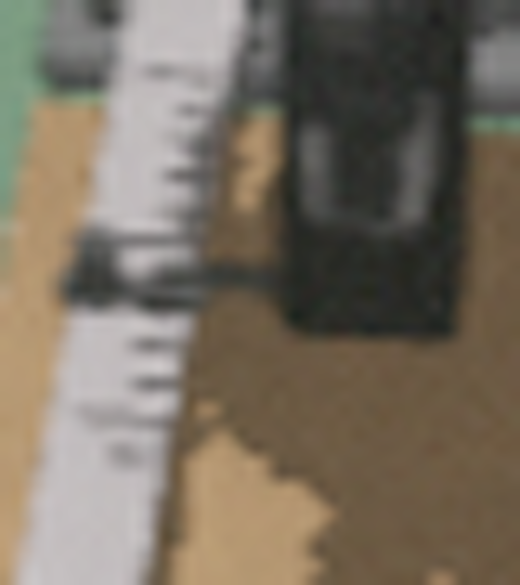

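Run:
```python
from g import *
np.set_printoptions(linewidth=200)
for k in "467":
    s=load("side",k); g=cv2.cvtColor(s["image"],cv2.COLOR_RGB2GRAY)
    print(k); r0=255
    print("cols 258..272"); print(np.c_[np.arange(r0,290),g[r0:290,258:273]])
```

```text
4
cols 258..272
[[255  76 117 161 176 175 179 177 176 177 179 149  77 100 114 111]
 [256  63 115 161 176 177 178 176 175 177 182 152  97 116 117 121]
 [257 110 149 173 176 178 177 170 161 161 157 125 103 119 117 120]
 [258 119 158 178 175 176 177 161 121 101 102  86  82  90  88  93]
 [259 108 151 176 176 178 177 155 107  87  78  66  67  64  65  64]
 [260 117 161 163 144 135 145 151 119  88  87  77  82  89  85  83]
 [261 122 164 174 170 168 170 162 122 123 120  76  79  85  85  84]
 [262 155 174 176 177 177 176 176 170 175 150  70  75  78  75  78]
 [263 157 179 175 177 179 160 133 134 140 118  78  96 121 126 126]
 [264 157 176 178 177 178 176 166 168 153 115  84 112 138 138 138]
 [265 163 175 177 179 167 155 152 155 138 100 111 135 137 139 140]
 [266 170 177 176 179 174 161 144 149 131  84 113 137 135 139 140]
 [267 178 176 177 177 177 175 170 174 148  83  93 120 140 141 141]
 [268 180 176 177 178 154 122 133 141 119  83 114 137 143 140 140]
 [269 177 175 176 178 171 166 168 159 123  83 120 142 143 141 139]
 [270 177 178 176 178 167 156 169 156 110  83  95 102 101 100 120]
 [271 177 17
[... 5285 characters left out ...]
  93  89  91  93  92  74  38]
 [280 189 191 190 187 184 176 141  94  93  91  93  94  93  86  69]
 [281 190 180 149 123 132 135 110  92  91  88  89  92  92  92  87]
 [282 189 187 182 178 178 155 101  91  88  91  92  91  89  90  92]
 [283 189 190 190 191 193 165  96  88  92  92  95  92  92  92  91]
 [284 189 181 149 121 121 114  97  96  92  93  94  93  91  87  92]
 [285 189 187 181 177 182 155  92  93  93  95  93  94  89  94  91]
 [286 167 166 180 191 181 144  92 124 123  92  91  92  91  95  91]
 [287 158 158 151 144 128 103  94 105 102  94  94  93  93  92  93]
 [288 185 185 182 181 154 102  93  96 124 126  91  94  94  93  91]
 [289 167 153 167 170 144  94  94 127 148 148 126  90  92  94  92]]
```

```bash
python3 -m pendant '[{"xyz":[0,0.001,0],"twist":0},{"xyz":[0,0.0025,0],"twist":0},{"xyz":[0,0.0025,0],"twist":0},{"xyz":[0,0.0025,0],"twist":0}]'
python3 to.py .5163,.1649,.089
python3 - <<'E'
from h import *
s=cam("side","8"); crop(s,255,300,250,290,13,"s8y"); crop(s,170,320,225,345,4,"s8z")
g=cv2.cvtColor(s["image"],cv2.COLOR_RGB2GRAY)
print(np.c_[np.arange(270,284),g[270:284,258:273]])
E
```

```text
time: 17.0
tcp_pos: [0.5123, 0.2308, 0.0886]
orientation: [[-0.997, -0.075, 0.002], [-0.075, 0.997, 0.0], [-0.002, 0.0, -1.0]]
contact_force: [-1.1, -4.2, 5.4]
finger_gap: 0.0281
17.0 [0.5123 0.2308 0.0886] yawY 94.32 tool delta [ 0.0009 -0.066  -0.0004] j [ 4.480e+01 -1.800e+00 -1.420e+01  1.000e-01 -7.750e+01 -1.305e+02] F [-1.1 -4.2  5.4] gap 0.0281
[[270 187 190 188 190 180 160 137 109  99  93 133 139  95  60  41]
 [271 188 188 189 178 163 140 110  95  88  90 106 103  85  62  45]
 [272 158 180 189 187 183 158 112 100  87  90  91  96  85  61  42]
 [273 115 123 124 123 125 122 104  88  93  91  92  93  85  63  40]
 [274  96 150 177 179 179 180 153  99  91  91  91  93  85  62  42]
 [275  83 146 173 166 148 149 138 100  81  84  82  85  82  62  45]
 [276  64  97 116 110  93  91  93  85  74  62  66  66  65  50  43]
 [277  66  81  89  77  65  69  73  72  69  70  58  60  57  49  34]
 [278 107 124 103  66  61  61  64  74  82  89  86  88  77  53  46]
 [279 181 182 178 163 148 154 132  88  88  92  92  91  85  63  47]
 [280 189 190 189 187 185 178 142  91  91  90  93  91  90  72  44]
 [281 191 181 150 125 130 136 114  93  92  92  91  94  92  90  81]
 [282 191 188 182 179 179 156 102  89  92  89  93  92  90  91  90]
 [283 190 189 190 190 192 164  97  91  92  92  92  91  91  92  91]]
```

View pics/s8y.png

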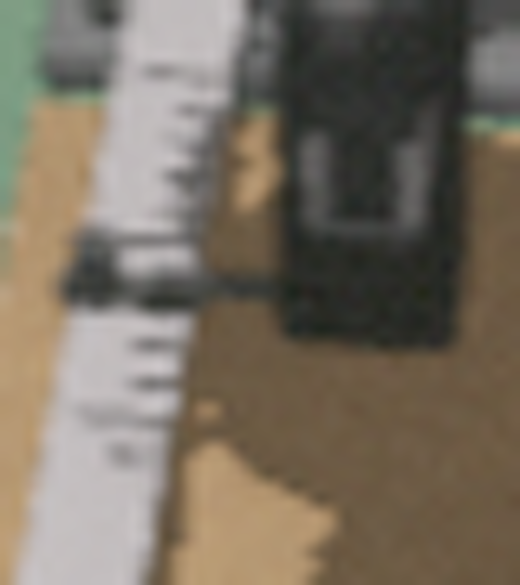

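View pics/s8z.png

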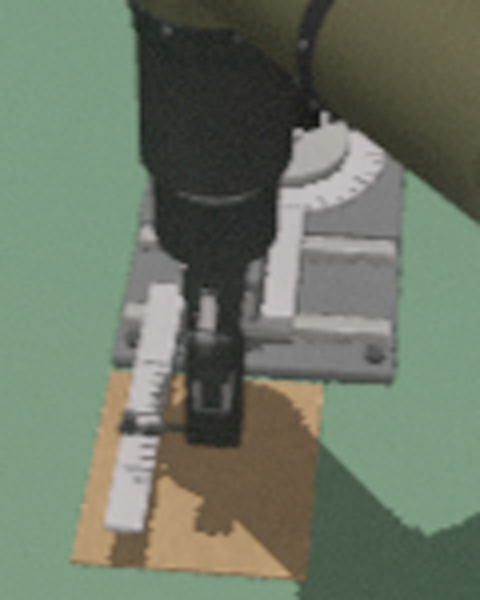

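```bash
python3 -m pendant '[{"xyz":[0,0,0],"twist":0},{"xyz":[0,0,0],"twist":0},{"xyz":[0,0,0],"twist":0},{"xyz":[0,0,0],"twist":0}]'
python3 -c "from rig import robot;print(robot.observe()['joint_vel'].round(3));print(robot.close_job())"
```

```text
time: 17.55
tcp_pos: [0.5123, 0.2308, 0.0886]
orientation: [[-0.997, -0.075, 0.002], [-0.075, 0.997, 0.0], [-0.002, 0.0, -1.0]]
contact_force: [-1.2, -3.9, 5.6]
finger_gap: 0.0287
[ 0.004 -0.035 -0.052  0.072  0.125  0.071]
the job is handed in; nothing more can be done
None
```

I wound the handwheel clockwise about 2.65 rad to the dial pin, squeezed the lock button at 25 N and drew the boom out about 66.5 mm. I handed the job in at 17.6 s while still holding the boom there; no verdict was reported.

**Handwheel:** With the gripper still on the wheel, the rim mark and the pin lined up in both views. The tool's angle was 151.9° against a measured pin angle of about 152°. A coarser side-view reading after I released the wheel gave mark 151.4° and pin 156°. That is a 4.6° disagreement, inside the roughly 8° tolerance. I could not check the mark again at the end because the arm hid the wheel.

**Lock button:** The finger gap read about 28.7 mm. With the button fully in I expect 30 mm, and the gauge reads about 1 mm low, so I take it as fully pressed.

**Boom:** The last side view puts the pointer level with the rider to about 1 mm, and the measured arm travel agrees with the top-view estimate of 66 to 66.5 mm. The boom was still, with about 4 N of pull along it.

**Pin, rider and other objects:** No jump in force suggested contact with the pin or the rider. I made no final check of the bystanders' positions, but every move was planned clear of them.

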